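# Set out the tea canisters by weight

## Robot

A 6-joint arm with a two-finger parallel gripper is mounted at the origin on the work surface. World frame = base frame: x ahead of the robot, y to its left, z up, the work surface at z = 0. Lengths are in m, angles in degrees, forces in N, time in s.
With the tool pointing down it reaches from about 0.4 to 0.825 m from the base axis. Payload 7 kg.
Tool frame: the origin (TCP) lies midway between the tips of the shut fingers; the grasp point (between the pads) lies 19 mm behind it; z points along the fingers, y is the line along which they close (so a half turn about z gives the same grasp; the last joint's range is limited). The gripper opens to 88 mm and grips with 3 to 60 N. Pads are 19 mm wide; open, the fingers measure 130 mm over their backs; the gripper's body (78 mm by 193 mm) begins 47 mm behind the grasp point.
Start: joints at [-47.435, 20.546, 0.682, 0, -70.136, -16.507], TCP at [0.296, -0.606, 0.227] pointing down, gripper open.
Joint ranges: [-176.03, 176.03], [-82.01, 121.73], [-58.28, 71.71], [-173.87, 95.51], [-174.79, -0.11], [-173.66, 173.66]. Speed limits (degrees/s): [136.94, 136.94, 172.46, 180, 180, 180].

## Interface

Orientations are given as [roll, pitch, yaw] about the fixed x, y, z axes, in that order (R = Rz(yaw) Ry(pitch) Rx(roll)).
In Python, from plant import r gives the robot as it stands. The module is installed in compiled form; this text tells all that it offers.
- The arm moves only by the tool play_rows, never from a script. Its argument "rows" is a list of rows, each an object with "slide": the shift along the tool's x, y, z as a fraction of full scale, a list of three; "delta_rot": the turn, a rotation vector about the tool's x, y, z as a fraction of full scale, a list of three; "fingers": the opening, from -1 (shut) to 1 (fully open). In form: [{"slide": [x, y, z], "delta_rot": [rx, ry, rz], "fingers": fingers}, ...]. A call has 1 to 8 rows; each row shifts and turns the commanded pose from where the row before left it, along the tool's axes as they then stand; what a row does not reach is not made up. Full scale, the value 1, is 0.15 m for a shift and 0.08 rad for a turn. A row lasts 1/8 s, in which the tool goes at most 62.5 mm and 10.7 degrees, less where a joint would pass 70% of its speed; a pose out of reach is approached as far as the arm can. A call with a number of a shift or a turn outside -1 to 1 is refused whole. A call with a gripper value outside its range is refused whole. The fingers move at their own pace and stop on an object; "squeeze" is the grip in N (left out, the last holds). Time passes only in rows, so rows that do not move let the fingers close. It gives the time, the measured TCP pose, the force, the opening and the grip force at its end, in the units of the state.
- r.get_state(): the state, without advancing time (a new reading comes with each control period).
- r.capture(name): name is "scene" or "top"; returns a dict with "image" (384x512x3 uint8, blue, green, red), "fx", "fy", "cx", "cy" (pixels), "distortion" ([k1, k2, p1, p2, k3] as OpenCV has them; the pictures are not rectified), "R" (3x3) and "t" (3): a world point X has camera coordinates R X + t. Camera axes: x right, y down, z forward; pixel columns grow to the right and rows downward; lengths in m; the calibration is good to about 2 mm. A picture is of the moment at which its call begins. There is no depth.
- r.close_job(): hands the job in; it is judged then, once.
The state is a dict: "time_s": time; "joints": joint angles; "qd": joint speeds; "joint_torque": joint torques, N m; "tcp_pos": TCP position; "eef_rot": TCP orientation; "contact_force": force on the tool from outside, world axes, zero at the start; "moment": the same for the moment, N m; "gripper_width": finger opening in m; "gripper_force": force on a finger pad.
Only numpy, scipy, OpenCV 4.12 (cv2) and the standard library are available. Lean on these libraries where they do the work, as an engineer would, in place of code of your own. Each camera call takes 0.05 s, during which the arm holds its last target. There are 200 camera calls.

## Task

Get the sushi counter ready for opening: the lidded tea canisters look alike but hold different amounts, so lift each one to feel its weight; stand those of 350 g or more upright on the oblong serving board and the lighter ones upright on the square board for refilling (within 60 g of the limit either board will do), and press every lid down fully home. Carry the caddy of loose chopstick rests level by its handle onto the serving board too, so that no rest falls out, and set it down flat. Leave everything else where it is.

Things in the scene. Friction and masses are not known exactly. Their poses are not given: they have to be found in the camera images.
- canister1_mid (a point): lidded tea canister, upright grey-green cylinder 56 mm across; glazed body 70 mm tall, on it a wooden lid 52 mm across, 12 mm thick: 82 mm tall in all with the lid home, up to 91 mm with it proud. Point: on the axis, 41 mm above the underside; z up the axis. All look the same; with contents and lid each weighs 150 to 570 g, which cannot be seen. Three or four are present.
- canister2_mid (a point): another canister like canister1_mid, same size and point; its lid is lid2
- canister3_mid (a point): another canister like canister1_mid, same size and point; its lid is lid3
- canister4_mid (a point): another canister like canister1_mid, same size and point; its lid is lid4
- lid1 (a joint): how far the lid of canister 1 stands proud, in m: 0 fully home, 0.003 to 0.009 at the start. Its push fit slides down under about 8 to 10 N on the middle of the lid, to a firm stop (12 to 18 N is ample); it does not come off
- lid2 (a joint): how far the lid of canister 2 stands proud, in m: 0 fully home, 0.003 to 0.009 at the start. Its push fit slides down under about 8 to 10 N on the middle of the lid, to a firm stop (12 to 18 N is ample); it does not come off
- lid3 (a joint): how far the lid of canister 3 stands proud, in m: 0 fully home, 0.003 to 0.009 at the start. Its push fit slides down under about 8 to 10 N on the middle of the lid, to a firm stop (12 to 18 N is ample); it does not come off
- lid4 (a joint): how far the lid of canister 4 stands proud, in m: 0 fully home, 0.003 to 0.009 at the start. Its push fit slides down under about 8 to 10 N on the middle of the lid, to a firm stop (12 to 18 N is ample); it does not come off
- serving_board: oblong wooden serving board, fixed, 300 (its x) x 220 (its y) x 12 mm thick; origin at the centre of its underside, its flat top 12 mm above. The two boards and the start mat lie side by side in any order. It has room for the caddy across one end and four canisters
- refill_board: square wooden refill board, fixed, 220 x 220 x 12 mm thick; origin at the centre of its underside, its flat top 12 mm above. It has room for four canisters
- stock_mat: thin grey mat, fixed, 330 (its x) x 205 (its y) x 6 mm thick, on which canisters, caddy and a bamboo stick stand at the start; origin at the centre of its underside
- caddy_grip (a point): open wooden caddy, 74 mm (its x) x 160 mm (its y), walls 32 mm high and 5 mm thick, floor 5 mm, with an overhead bar handle along its y over the middle: bar 12 mm wide (x), 14 mm high, carried by a post at each end. The point is the centre of the bar, 90 mm above the caddy's underside; the bar's top is at 97 mm. With its rests it weighs about 310 g and hangs level from the middle of the bar
- rest1_mid (a point): white ceramic chopstick rest, 62 x 16 x 12 mm block, loose in the caddy; the point is its centre
- rest2_mid (a point): white ceramic chopstick rest, 62 x 16 x 12 mm block, loose in the caddy; the point is its centre
- rest3_mid (a point): white ceramic chopstick rest, 62 x 16 x 12 mm block, loose in the caddy; the point is its centre
- bamboo_pick: flat bamboo stick, 130 x 14 x 8 mm, lying among the canisters; origin under its centre, long axis x. Not part of the job.
- tea_cup: brown tea cup, 68 mm across, 75 mm tall; origin under its centre. Not part of the job.
- soy_bottle: amber soy bottle, 54 mm across, 130 mm tall; origin under its centre. Not part of the job.

How it is judged (in metres and radians):
At the end, for the whole second after the job is handed in: Each canister stands upright and still, lid under 1.8 mm proud, axis 15 mm inside the edges, on the serving board (290 g or more) or the refill board (410 g or less). The caddy stands flat on the serving board, centre within 130 mm (x), 65 mm (y) of its centre, three rests inside (((x of canister1_mid in the frame of serving_board between -0.135 and 0.135 m and y of canister1_mid in the frame of serving_board between -0.095 and 0.095 m and contact force between canister1 and serving_board above 2.84 N) or (x of canister1_mid in the frame of refill_board between -0.095 and 0.095 m and y of canister1_mid in the frame of refill_board between -0.095 and 0.095 m and contact force between canister1 and refill_board between 0.8 and 4.03 N)) and value of joint each of lid1, lid2, lid3, lid4 below 0.0018 m and angle between each of canister1_mid, canister2_mid, canister3_mid, canister4_mid's own z axis and vertical below 0.1 rad and linear speed of each of canister1, canister2, canister3, canister4, caddy below 0.03 m/s and ((x of canister2_mid in the frame of serving_board between -0.135 and 0.135 m and y of canister2_mid in the frame of serving_board between -0.095 and 0.095 m and contact force between canister2 and serving_board above 2.84 N) or (x of canister2_mid in the frame of refill_board between -0.095 and 0.095 m and y of canister2_mid in the frame of refill_board between -0.095 and 0.095 m and contact force between canister2 and refill_board between 0.8 and 4.03 N)) and ((x of canister3_mid in the frame of serving_board between -0.135 and 0.135 m and y of canister3_mid in the frame of serving_board between -0.095 and 0.095 m and contact force between canister3 and serving_board above 2.84 N) or (x of canister3_mid in the frame of refill_board between -0.095 and 0.095 m and y of canister3_mid in the frame of refill_board between -0.095 and 0.095 m and contact force between canister3 and refill_board between 0.8 and 4.03 N)) and ((x of canister4_mid in the frame of serving_board between -0.135 and 0.135 m and y of canister4_mid in the frame of serving_board between -0.095 and 0.095 m and contact force between canister4 and serving_board above 2.84 N) or (x of canister4_mid in the frame of refill_board between -0.095 and 0.095 m and y of canister4_mid in the frame of refill_board between -0.095 and 0.095 m and contact force between canister4 and refill_board between 0.8 and 4.03 N)) and x of caddy_grip in the frame of serving_board between -0.13 and 0.13 m and y of caddy_grip in the frame of serving_board between -0.065 and 0.065 m and angle between caddy_grip's own z axis and vertical below 0.06 rad and z of caddy_grip in the frame of serving_board between 0.095 and 0.109 m and x of rest1_mid in the frame of caddy_grip between -0.036 and 0.036 m and y of rest1_mid in the frame of caddy_grip between -0.079 and 0.079 m and z of rest1_mid in the frame of caddy_grip between -0.095 and -0.05 m and x of rest2_mid in the frame of caddy_grip between -0.036 and 0.036 m and y of rest2_mid in the frame of caddy_grip between -0.079 and 0.079 m and z of rest2_mid in the frame of caddy_grip between -0.095 and -0.05 m and x of rest3_mid in the frame of caddy_grip between -0.036 and 0.036 m and y of rest3_mid in the frame of caddy_grip between -0.079 and 0.079 m and z of rest3_mid in the frame of caddy_grip between -0.095 and -0.05 m); the robot touches nothing.
It fails at once if the caddy is tipped more than 20 degrees (angle between caddy_grip's own z axis and vertical above 0.35 rad).
It fails at once if a thing that is not part of the job is pushed more than 50 mm (distance of any of bamboo_pick, tea_cup, soy_bottle from where it was at the start of the episode above 0.05 m).
Of canister1, canister2, canister3, canister4 only 3 to 4 are there at a start; the rules pass over those that are not, and their reading is None.
At some moment in a run one of canister1, canister2, canister3, canister4 may be knocked a few centimetres aside while the robot is not near it.
It also fails if it takes over 210 s, if anything falls off the work surface, if the arm or the gripper's body presses on something with over 40 N, if the wrist force passes 120 N, or if a joint passes its speed limit or range.

## Working session

There is one attempt and no reset: what is moved stays moved. The work goes in short steps, Python scripts to look and compute and a tool call to move; the robot and the scene stay as the last step left them, time stands still between calls to the robot, and variables do not carry over. Pictures are saved under pics/ and viewed, at most 14 in all, crops included, and the job is handed in when it is done.

Besides the shell and the picture viewer there is one more tool, called after ">>>" in YAML: its name, and indented under it one key for each argument. play_rows: Moves the arm, as the interface text tells. Shift numbers are shares of 0.15 m and turn numbers shares of 0.08 rad, none past 1 either way. Its arguments: {"type":"object","properties":{"rows":{"type":"array"},"squeeze":{"type":"number"}},"required":["rows"]}

```bash
mkdir -p pics; python3 - <<'E'
from plant import r
import cv2,numpy as np
print(r.get_state())
for n in("scene","top"):
    c=r.capture(n);cv2.imwrite(f"pics/{n}0.png",c["image"])
    print(n,{k:np.round(c[k],4).tolist() for k in c if k!="image"})
E
```

```text
{'time_s': 0.0, 'joints': array([-4.74360507e+01,  2.05912112e+01,  6.34664104e-01, -2.03872084e-02,
       -7.01346203e+01, -1.65062066e+01]), 'qd': array([ 0.07697247, -0.00407778,  0.07816191,  0.00049759, -0.04356428,
        0.01662015]), 'joint_torque': array([-1.24684384e-04, -5.82724643e+01,  2.93055296e+01,  6.99744165e+00,
        6.64417574e-03, -1.48662589e-04]), 'tcp_pos': array([ 0.29627661, -0.60597321,  0.22563113]), 'eef_rot': array([ 1.79907144e+02, -7.52945320e-03, -1.53949194e+02]), 'contact_force': array([ 0.48147244, -0.30049773,  0.60963364]), 'moment': array([ 0.016333  , -0.01991884, -0.0052443 ]), 'gripper_force': 0.0, 'gripper_width': 0.08758975032205474}
scene {'fx': 498.2144, 'fy': 498.2144, 'cx': 253.7301, 'cy': 190.2138, 'distortion': [-0.1732, 0.0, 0.0, 0.0, 0.0], 'R': [[0.2848, 0.9586, -0.0002], [0.7785, -0.2314, -0.5834], [-0.5592, 0.166, -0.8122]], 't': [-0.1728, -0.4015, 1.5066]}
top {'fx': 450.3002, 'fy': 450.3002, 'cx': 253.6222, 'cy': 188.0706, 'distortion': [-0.1675, 0.0, 0.0, 0.0, 0.0], 'R': [[0.0188, -0.9998, 0.0097], [-0.9885, -0.02, -0.1497], [0.1499, -0.0068, -0.9887]], 't': [0.0049, 0.6076, 1.0826]}
```

```bash
python3 - <<'E'
import cv2
for n in("scene","top"):
    cv2.imwrite(f"pics/{n}0b.png",cv2.resize(cv2.imread(f"pics/{n}0.png"),(768,576),interpolation=cv2.INTER_CUBIC))
E
```

```text
(no output)
```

View pics/scene0b.png

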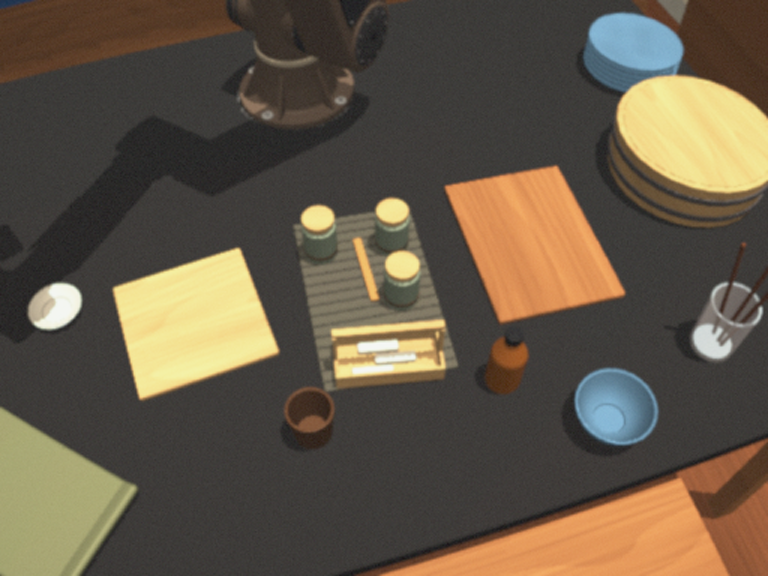

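View pics/top0b.png

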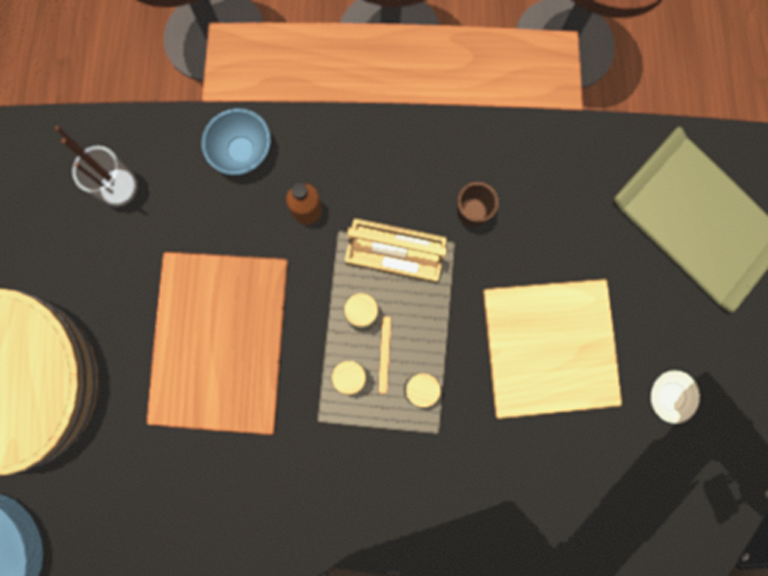

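The scene shows three canisters; lids in the scene view (768 px) are at A(319,219), B(393,212), C(402,267), and in top at A(424,390), B(349,377), C(361,310). The red oblong board is at the left of top, the square board is at its right, and the caddy is at the far end of the mat. I'll enlarge the middle for the caddy bar and lids.

```bash
python3 - <<'E'
import cv2
a=cv2.imread("pics/top0.png")[140:295,205:310];b=cv2.imread("pics/scene0.png")[130:265,190:310]
cv2.imwrite("pics/c1.png",cv2.resize(a,None,fx=3.8,fy=3.8,interpolation=cv2.INTER_CUBIC))
cv2.imwrite("pics/c2.png",cv2.resize(b,None,fx=4.4,fy=4.4,interpolation=cv2.INTER_CUBIC))
import numpy as np
x=cv2.imread("pics/c1.png");y=cv2.imread("pics/c2.png")
h=600;o=np.zeros((h,800,3),np.uint8);o[:x.shape[0],:x.shape[1]]=x;w=800-400;o[:0]=0
cv2.imwrite("pics/c1.png",x);print(x.shape,y.shape)
E
```

```text
(589, 399, 3) (594, 528, 3)
```

View pics/c1.png

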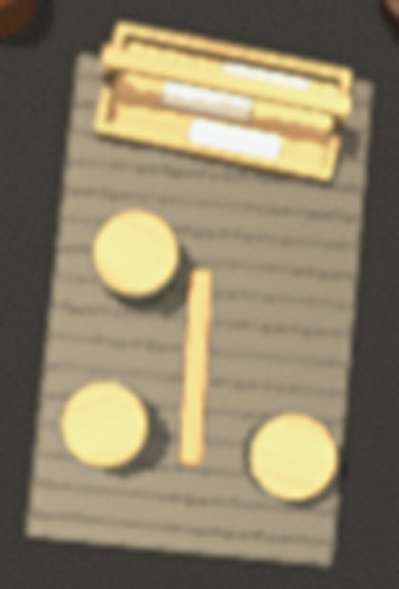

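View pics/c2.png

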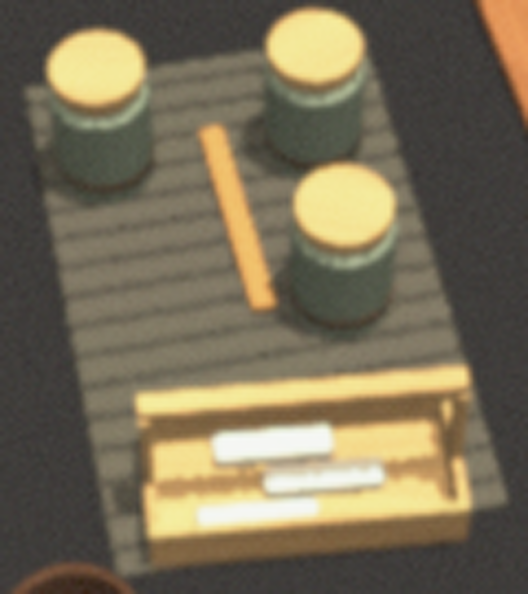

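Crop readings. Top crop: lids C(136,252), B(105,424), A(293,457), bar ends (104,57) and (350,104), stick ends (201,268) and (190,466). Scene crop: lids A(97,67), B(315,46), C(344,204), bar ends (137,399) and (469,377).

```bash
cat > h.py <<'E'
import cv2,numpy as np
from plant import r
CAL={'scene':(498.2144,253.7301,190.2138,-.1732,[[0.2848,0.9586,-0.0002],[0.7785,-0.2314,-0.5834],[-0.5592,0.166,-0.8122]],[-0.1728,-0.4015,1.5066]),
'top':(450.3002,253.6222,188.0706,-.1675,[[0.0188,-0.9998,0.0097],[-0.9885,-0.02,-0.1497],[0.1499,-0.0068,-0.9887]],[0.0049,0.6076,1.0826])}
def ray(n,p):
    f,cx,cy,k,R,t=CAL[n];R=np.array(R)
    u=cv2.undistortPoints(np.array([[p]],float),np.array([[f,0,cx],[0,f,cy],[0,0,1]]),np.array([k,0,0,0,0]))[0,0]
    return -R.T@np.array(t),R.T@np.array([u[0],u[1],1])
def onz(n,p,z):
    o,d=ray(n,p);return o+d*(z-o[2])/d[2]
def tri(pt,ps):
    (a,d),(b,e)=ray('top',pt),ray('scene',ps)
    s=np.linalg.lstsq(np.c_[d,-e],b-a,rcond=None)[0]
    p,q=a+d*s[0],b+e*s[1];return (p+q)/2,np.linalg.norm(p-q)
T1=lambda x,y:(205+x/3.8-.4,140+y/3.8-.4)   # crop c1
S1=lambda x,y:(190+x/4.4-.4,130+y/4.4-.4)   # crop c2
B=lambda x,y:(x/1.5-.2,y/1.5-.2)            # 768 view
E
python3 - <<'E'
from h import *
np.set_printoptions(precision=4,suppress=True)
for n,a,b in[("A",(293,457),(97,67)),("B",(105,424),(315,46)),("C",(136,252),(344,204)),("barL",(104,57),(137,399)),("barR",(350,104),(469,377)),("barL",(104,57),(469,377)),("barR",(350,104),(137,399))]:
    print(n,*tri(T1(*a),S1(*b)))
for n,a,b in[("serv",(163,253),(446,185)),("serv",(287,259),(559,0)),]: pass
for n,L in[("serv",[(163,253),(287,259),(272,433),(148,424)]),("refill",[(484,290),(606,280),(621,405),(497,417)])]:
    P=np.array([onz('top',B(*p),.012)[:2] for p in L]);print(n,P.tolist(),P.mean(0))
for n,L in[("serv",[(447,184),(558,168),(622,293),(503,317)]),("refill",[(114,289),(239,251),(276,351),(147,392)])]:
    P=np.array([onz('scene',B(*p),.012)[:2] for p in L]);print(n,P.mean(0))
for p in[(201,268),(190,466)]:print("stick",onz('top',T1(*p),.014))
print("cup",onz('top',B(478,200),.075),"soy",onz('top',B(300,190),.13))
E
```

```text
A [ 0.4306 -0.0522  0.0922] 0.00024879776285834245
B [0.4489 0.0651 0.0911] 0.0008445024487836675
C [0.5568 0.048  0.0911] 0.00023841959616061192
barL [ 0.6669 -0.0087  0.1276] 0.15707332689589928
barR [ 0.6761 -0.0111  0.1501] 0.15416566645430657
barL [0.6801 0.0716 0.0996] 0.001479436391400295
barR [ 0.6512 -0.0851  0.1068] 0.0003091513561812412
serv [[0.6570334296551585, 0.4005047902538129], [0.6502225342572125, 0.1797582504152255], [0.3524334975915176, 0.19471080117728368], [0.3595371961191367, 0.40990292139434165]] [0.5048 0.2962]
refill [[0.6028350509293935, -0.16210468039977954], [0.6248153605463465, -0.380232218770922], [0.4066412923443155, -0.40272659578456604], [0.38607340769858334, -0.1846115958047251]] [ 0.5051 -0.2824]
serv [0.505  0.2989]
refill [ 0.5076 -0.2795]
stick [0.5553 0.0055 0.014 ]
stick [0.4228 0.0105 0.014 ]
cup [ 0.7454 -0.1429  0.075 ] soy [0.74  0.148 0.13 ]
```

>>> play_rows:
  rows:
    - {"slide":[0,0,0],"delta_rot":[0,0,-1],"fingers":1}
    - {"slide":[0,0,0],"delta_rot":[0,0,-1],"fingers":1}
    - {"slide":[0,0,0],"delta_rot":[0,0,-1],"fingers":1}
    - {"slide":[0,0,0],"delta_rot":[0,0,-1],"fingers":1}
    - {"slide":[0,0,0],"delta_rot":[0,0,-1],"fingers":1}
    - {"slide":[0,0,0],"delta_rot":[0,0,-1],"fingers":1}
    - {"slide":[0,0,0],"delta_rot":[0,0,-1],"fingers":1}
    - {"slide":[0,0,0],"delta_rot":[0,0,-1],"fingers":1}

```text
time_s: 1.1
tcp_pos: [0.2963, -0.6061, 0.226]
eef_rot: [179.9, 0.0, -117.1]
contact_force: [0.1, 0.5, 0.5]
gripper_width: 0.0875
gripper_force: 0.0
```

>>> play_rows:
  rows:
    - {"slide":[0,0,0],"delta_rot":[0,0,-1],"fingers":1}
    - {"slide":[0,0,0],"delta_rot":[0,0,-1],"fingers":1}
    - {"slide":[0,0,0],"delta_rot":[0,0,-1],"fingers":1}
    - {"slide":[0,0,0],"delta_rot":[0,0,-0.68],"fingers":1}
    - {"slide":[0,0,0],"delta_rot":[0,0,0],"fingers":1}

```text
time_s: 1.72
tcp_pos: [0.2964, -0.6062, 0.2261]
eef_rot: [180.0, 0.0, -100.4]
contact_force: [-0.6, -0.0, 0.2]
gripper_width: 0.0873
gripper_force: 0.0
```

>>> play_rows:
  rows:
    - {"slide":[-0.2,-0.08,0],"delta_rot":[0,0,0],"fingers":1}
    - {"slide":[-0.36,-0.14,0],"delta_rot":[0,0,0],"fingers":1}
    - {"slide":[-0.36,-0.14,0],"delta_rot":[0,0,0],"fingers":1}
    - {"slide":[-0.36,-0.14,0],"delta_rot":[0,0,0],"fingers":1}
    - {"slide":[-0.36,-0.14,0],"delta_rot":[0,0,0],"fingers":1}
    - {"slide":[-0.36,-0.14,0],"delta_rot":[0,0,0],"fingers":1}
    - {"slide":[-0.36,-0.14,0],"delta_rot":[0,0,0],"fingers":1}
    - {"slide":[-0.36,-0.14,0],"delta_rot":[0,0,0],"fingers":1}

```text
time_s: 2.72
tcp_pos: [0.5273, -0.232, 0.2267]
eef_rot: [-180.0, 0.0, -100.5]
contact_force: [1.0, -0.3, 0.0]
gripper_width: 0.0875
gripper_force: 0.0
```

>>> play_rows:
  rows:
    - {"slide":[-0.36,-0.14,0],"delta_rot":[0,0,0],"fingers":1}
    - {"slide":[-0.36,-0.14,0],"delta_rot":[0,0,0],"fingers":1}
    - {"slide":[-0.36,-0.14,0],"delta_rot":[0,0,0],"fingers":1}
    - {"slide":[-0.36,-0.14,0],"delta_rot":[0,0,0],"fingers":1}
    - {"slide":[-0.213,-0.085,0],"delta_rot":[0,0,0],"fingers":1}
    - {"slide":[0,0,0.3],"delta_rot":[0,0,0],"fingers":1}
    - {"slide":[0,0,0.3],"delta_rot":[0,0,0],"fingers":1}
    - {"slide":[0,0,0],"delta_rot":[0,0,0],"fingers":1}

```text
time_s: 3.72
tcp_pos: [0.6639, -0.0077, 0.1327]
eef_rot: [179.6, -0.2, -100.5]
contact_force: [-0.5, -0.5, 1.3]
gripper_width: 0.0878
gripper_force: 0.0
```

```bash
cat >> h.py <<'E'
def plan(x,y,z,pr=True):
    s=r.get_state();p=s['tcp_pos'];w=np.radians(s['eef_rot'][2]);d=np.array([x,y,z])-p
    f=np.array([d[0]*np.cos(w)+d[1]*np.sin(w),d[0]*np.sin(w)-d[1]*np.cos(w),-d[2]])/.15
    print(np.round(p,4),round(s['eef_rot'][2],2),'total slide',np.round(f,3),'rows',int(np.ceil(np.linalg.norm(f)/.39)));return f
def pic(n,name,box=None,k=2):
    im=r.capture(n)["image"]
    if box:im=im[box[1]:box[3],box[0]:box[2]]
    cv2.imwrite(name,cv2.resize(im,None,fx=k,fy=k,interpolation=cv2.INTER_CUBIC))
E
python3 - <<'E'
from h import *
plan(.6657,-.0068,.077)
pic('top','pics/t1.png',(200,120,320,240),4)
pic('scene','pics/s1.png',(180,100,330,260),3.6)
E
```

```text
[ 0.6639 -0.0077  0.1327] -100.48 total slide [-0.008 -0.011  0.371] rows 1
```

View pics/s1.png

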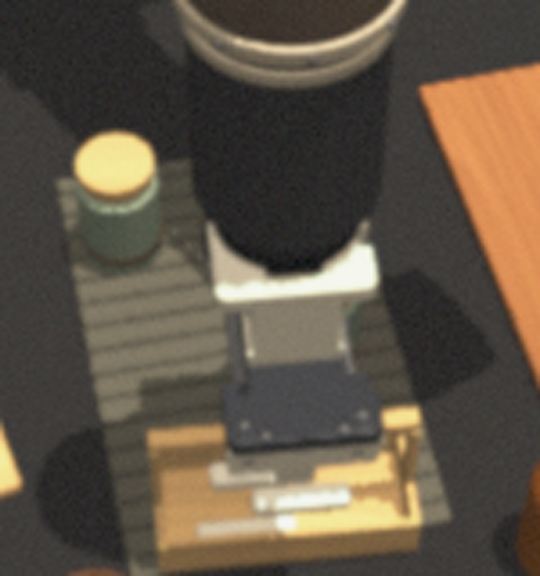

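The gripper sits above the bar's middle at (305,420) in the crop, aligned with it. I'll descend and grip.

>>> play_rows:
  rows:
    - {"slide":[-0.008,-0.011,0.13],"delta_rot":[0,0,0],"fingers":1}
    - {"slide":[0,0,0.13],"delta_rot":[0,0,0],"fingers":1}
    - {"slide":[0,0,0.11],"delta_rot":[0,0,0],"fingers":1}
    - {"slide":[0,0,0],"delta_rot":[0,0,0],"fingers":-1}
    - {"slide":[0,0,0],"delta_rot":[0,0,0],"fingers":-1}
    - {"slide":[0,0,0],"delta_rot":[0,0,0],"fingers":-1}
    - {"slide":[0,0,0],"delta_rot":[0,0,0],"fingers":-1}
    - {"slide":[0,0,0],"delta_rot":[0,0,0],"fingers":-1}
  squeeze: 30

```text
time_s: 4.82
tcp_pos: [0.6685, -0.0065, 0.0814]
eef_rot: [-180.0, 0.0, -100.4]
contact_force: [0.7, -0.3, 0.5]
gripper_width: 0.0434
gripper_force: 0.0
```

>>> play_rows:
  rows:
    - {"slide":[0,0,0],"delta_rot":[0,0,0],"fingers":-1}
    - {"slide":[0,0,0],"delta_rot":[0,0,0],"fingers":-1}

```text
time_s: 5.08
tcp_pos: [0.6683, -0.0065, 0.0811]
eef_rot: [180.0, -0.0, -100.4]
contact_force: [-0.3, 0.1, 0.1]
gripper_width: 0.0232
gripper_force: 0.0
```

>>> play_rows:
  rows:
    - {"slide":[0,0.017,0.035],"delta_rot":[0,0,0],"fingers":-1}
    - {"slide":[0,0,0],"delta_rot":[0,0,0],"fingers":-1}
    - {"slide":[0,0,0],"delta_rot":[0,0,0],"fingers":-1}
    - {"slide":[0,0,0],"delta_rot":[0,0,0],"fingers":-1}

```text
time_s: 5.58
tcp_pos: [0.6655, -0.0061, 0.0753]
eef_rot: [180.0, -0.0, -100.4]
contact_force: [0.4, -0.8, -2.9]
gripper_width: 0.0118
gripper_force: 30.0
```

>>> play_rows:
  rows:
    - {"slide":[0,0,-0.05],"delta_rot":[0,0,0],"fingers":-1}
    - {"slide":[0,0,-0.1],"delta_rot":[0,0,0],"fingers":-1}
    - {"slide":[0,0,-0.15],"delta_rot":[0,0,0],"fingers":-1}
    - {"slide":[0,0,-0.15],"delta_rot":[0,0,0],"fingers":-1}
    - {"slide":[0,0,-0.15],"delta_rot":[0,0,0],"fingers":-1}
    - {"slide":[0,0,0],"delta_rot":[0,0,0],"fingers":-1}
    - {"slide":[0,0,0],"delta_rot":[0,0,0],"fingers":-1}

```text
time_s: 6.45
tcp_pos: [0.6653, -0.006, 0.1654]
eef_rot: [180.0, 0.0, -100.4]
contact_force: [0.7, -0.4, -2.7]
gripper_width: 0.012
gripper_force: 30.0
```

```bash
python3 - <<'E'
from h import *
a=np.radians(-2.3);c=np.array([.505,.2975]);t=c+[.097*np.cos(a),.097*np.sin(a)]
plan(*t,.16)
pic('scene','pics/s2.png',(180,70,350,260),3)
E
```

```text
[ 0.6653 -0.006   0.1654] -100.42 total slide [-1.888  0.777  0.036] rows 6
```

View pics/s2.png

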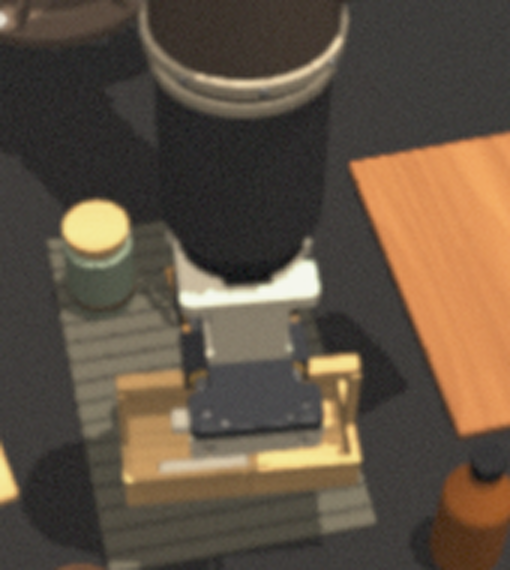

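Caddy lifted level with all the rests inside; the bar is held at its middle. I'll carry it over.

>>> play_rows:
  rows:
    - {"slide":[-0.092,0.038,0],"delta_rot":[0,0,0],"fingers":-1}
    - {"slide":[-0.185,0.076,0],"delta_rot":[0,0,0],"fingers":-1}
    - {"slide":[-0.231,0.095,0],"delta_rot":[0,0,0],"fingers":-1}
    - {"slide":[-0.231,0.095,0],"delta_rot":[0,0,0],"fingers":-1}
    - {"slide":[-0.231,0.095,0],"delta_rot":[0,0,0],"fingers":-1}
    - {"slide":[-0.231,0.095,0],"delta_rot":[0,0,0],"fingers":-1}
    - {"slide":[-0.231,0.095,0],"delta_rot":[0,0,0],"fingers":-1}
    - {"slide":[-0.231,0.095,0],"delta_rot":[0,0,0],"fingers":-1}

```text
time_s: 7.5
tcp_pos: [0.6089, 0.2595, 0.1649]
eef_rot: [179.9, -0.1, -100.4]
contact_force: [-0.1, 0.0, -2.9]
gripper_width: 0.0117
gripper_force: 30.0
```

>>> play_rows:
  rows:
    - {"slide":[-0.15,0.06,0],"delta_rot":[0,0,0],"fingers":-1}
    - {"slide":[-0.08,0.035,0],"delta_rot":[0,0,0],"fingers":-1}
    - {"slide":[0,0,0],"delta_rot":[0,0,-0.4],"fingers":-1}
    - {"slide":[0,0,0],"delta_rot":[0,0,-0.6],"fingers":-1}
    - {"slide":[0,0,0],"delta_rot":[0,0,-0.5],"fingers":-1}
    - {"slide":[0,0,0],"delta_rot":[0,0,-0.27],"fingers":-1}
    - {"slide":[0,0,0],"delta_rot":[0,0,0],"fingers":-1}
    - {"slide":[0,0,0],"delta_rot":[0,0,0],"fingers":-1}

```text
time_s: 8.5
tcp_pos: [0.6023, 0.294, 0.1658]
eef_rot: [-180.0, -0.0, -92.3]
contact_force: [0.8, -0.0, -3.1]
gripper_width: 0.0116
gripper_force: 30.0
```

```bash
python3 - <<'E'
from h import *
plan(.602,.2935,.083)
E
```

```text
[0.6023 0.294  0.1658] -92.34 total slide [0.003 0.002 0.552] rows 2
```

>>> play_rows:
  rows:
    - {"slide":[0,0,0.08],"delta_rot":[0,0,0],"fingers":-1}
    - {"slide":[0,0,0.14],"delta_rot":[0,0,0],"fingers":-1}
    - {"slide":[0,0,0.14],"delta_rot":[0,0,0],"fingers":-1}
    - {"slide":[0,0,0.1],"delta_rot":[0,0,0],"fingers":-1}
    - {"slide":[0,0,0.06],"delta_rot":[0,0,0],"fingers":-1}
    - {"slide":[0,0,0.03],"delta_rot":[0,0,0],"fingers":-1}
    - {"slide":[0,0,0],"delta_rot":[0,0,0],"fingers":-1}
    - {"slide":[0,0,0],"delta_rot":[0,0,0],"fingers":-1}

```text
time_s: 9.5
tcp_pos: [0.6026, 0.2946, 0.084]
eef_rot: [-179.9, 0.0, -92.3]
contact_force: [0.1, -0.5, -2.8]
gripper_width: 0.0114
gripper_force: 30.0
```

>>> play_rows:
  rows:
    - {"slide":[0,0,0.01],"delta_rot":[0,0,0],"fingers":-1}
    - {"slide":[0,0,0],"delta_rot":[0,0,0],"fingers":-1}
    - {"slide":[0,0,0],"delta_rot":[0,0,0],"fingers":-1}

```text
time_s: 9.88
tcp_pos: [0.6022, 0.2944, 0.0819]
eef_rot: [-180.0, 0.0, -92.3]
contact_force: [-0.2, -0.3, -2.8]
gripper_width: 0.0116
gripper_force: 30.0
```

>>> play_rows:
  rows:
    - {"slide":[0,0,0.007],"delta_rot":[0,0,0],"fingers":-1}
    - {"slide":[0,0,0],"delta_rot":[0,0,0],"fingers":-1}
    - {"slide":[0,0,0],"delta_rot":[0,0,0],"fingers":-1}

```text
time_s: 10.25
tcp_pos: [0.6023, 0.2944, 0.0812]
eef_rot: [-180.0, 0.0, -92.3]
contact_force: [-2.0, -0.2, 2.5]
gripper_width: 0.0118
gripper_force: 30.0
```

>>> play_rows:
  rows:
    - {"slide":[0,0,0],"delta_rot":[0,0,0],"fingers":0.2}
    - {"slide":[0,0,0],"delta_rot":[0,0,0],"fingers":0.2}
    - {"slide":[0,0,0],"delta_rot":[0,0,0],"fingers":0.2}
    - {"slide":[0,0,-0.1],"delta_rot":[0,0,0],"fingers":1}
    - {"slide":[0,0,-0.3],"delta_rot":[0,0,0],"fingers":1}
    - {"slide":[0,0,-0.3],"delta_rot":[0,0,0],"fingers":1}
    - {"slide":[0,0,-0.2],"delta_rot":[0,0,0],"fingers":1}
    - {"slide":[0,0,0],"delta_rot":[0,0,0],"fingers":1}

```text
time_s: 11.25
tcp_pos: [0.6036, 0.2952, 0.2205]
eef_rot: [-179.7, 0.2, -92.3]
contact_force: [0.1, 0.5, -0.3]
gripper_width: 0.0851
gripper_force: 0.0
```

```bash
python3 - <<'E'
from h import *
plan(.5568,.048,.16)
a=r.capture('scene')["image"][100:290,190:430];b=r.capture('top')["image"][130:300,90:330]
cv2.imwrite('pics/s3.png',np.vstack([cv2.resize(a,None,fx=2,fy=1.55),cv2.resize(b,None,fx=2,fy=1.5)])) if 0 else cv2.imwrite('pics/s3.png',cv2.resize(np.vstack([a[:,:],b]),None,fx=1.65,fy=1.65,interpolation=cv2.INTER_CUBIC))
E
```

```text
[0.6036 0.2952 0.2205] -92.27 total slide [1.659 0.247 0.403] rows 5
```

View pics/s3.png

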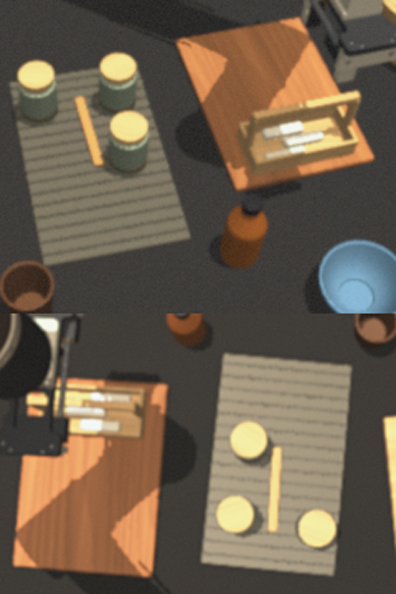

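The caddy stands flat on the far end of the serving board with three rests inside, and the canisters haven't moved. Next is canister C.

>>> play_rows:
  rows:
    - {"slide":[0.2,0.047,0],"delta_rot":[0,0,0],"fingers":1}
    - {"slide":[0.35,0.05,0],"delta_rot":[0,0,0],"fingers":1}
    - {"slide":[0.35,0.05,0],"delta_rot":[0,0,0],"fingers":1}
    - {"slide":[0.35,0.05,0.1],"delta_rot":[0,0,0],"fingers":1}
    - {"slide":[0.26,0.05,0.2],"delta_rot":[0,0,0],"fingers":1}
    - {"slide":[0.149,0,0.1],"delta_rot":[0,0,0],"fingers":1}
    - {"slide":[0,0,0],"delta_rot":[0,0,0],"fingers":1}
    - {"slide":[0,0,0],"delta_rot":[0,0,0],"fingers":1}

```text
time_s: 12.35
tcp_pos: [0.5561, 0.0478, 0.1561]
eef_rot: [-180.0, -0.0, -92.3]
contact_force: [0.2, 0.1, -0.2]
gripper_width: 0.0879
gripper_force: 0.0
```

```bash
cat >> h.py <<'E'
def lids(z=.091,show=True):
    c=r.capture('top')["image"];h=cv2.cvtColor(cv2.GaussianBlur(c,(3,3),0),cv2.COLOR_BGR2HSV)
    m=cv2.inRange(h,(18,60,150),(35,255,255))
    n,_,st,ce=cv2.connectedComponentsWithStats(m)
    for i in range(1,n):
        if 250<st[i,4]<800 and .75<st[i,2]/st[i,3]<1.33:print('lid',np.round(ce[i],1),st[i],np.round(onz('top',ce[i],z)[:2],4))
E
python3 - <<'E'
from h import *
lids();plan(.5568,.048,.039)
E
```

```text
lid [128.9 188.2] [106 172  45  57 491] [0.5941 0.32  ]
lid [281.6 259.7] [270 248  24  24 472] [ 0.4308 -0.0523]
[0.5562 0.0481 0.1563] -92.24 total slide [ 0.001 -0.004  0.782] rows 3
```

>>> play_rows:
  rows:
    - {"slide":[0,-0.004,0.2],"delta_rot":[0,0,0],"fingers":1}
    - {"slide":[0,0,0.22],"delta_rot":[0,0,0],"fingers":1}
    - {"slide":[0,0,0.2],"delta_rot":[0,0,0],"fingers":1}
    - {"slide":[0,0,0.12],"delta_rot":[0,0,0],"fingers":1}
    - {"slide":[0,0,0.04],"delta_rot":[0,0,0],"fingers":1}
    - {"slide":[0,0,0],"delta_rot":[0,0,0],"fingers":-1}
    - {"slide":[0,0,0],"delta_rot":[0,0,0],"fingers":-1}
    - {"slide":[0,0,0],"delta_rot":[0,0,0],"fingers":-1}

```text
time_s: 13.4
tcp_pos: [0.5563, 0.0474, 0.0396]
eef_rot: [-179.9, 0.0, -92.3]
contact_force: [0.1, 0.8, 0.5]
gripper_width: 0.0635
gripper_force: 0.0
```

>>> play_rows:
  rows:
    - {"slide":[0,0,0],"delta_rot":[0,0,0],"fingers":-1}
    - {"slide":[0,0,0],"delta_rot":[0,0,0],"fingers":-1}
    - {"slide":[0,0,0],"delta_rot":[0,0,0],"fingers":-1}

```text
time_s: 13.78
tcp_pos: [0.5559, 0.0472, 0.0394]
eef_rot: [-180.0, 0.0, -92.3]
contact_force: [-1.9, 0.5, 6.2]
gripper_width: 0.0553
gripper_force: 30.0
```

>>> play_rows:
  rows:
    - {"slide":[0,0,-0.05],"delta_rot":[0,0,0],"fingers":-1}
    - {"slide":[0,0,-0.15],"delta_rot":[0,0,0],"fingers":-1}
    - {"slide":[0,0,-0.2],"delta_rot":[0,0,0],"fingers":-1}
    - {"slide":[0,0,-0.2],"delta_rot":[0,0,0],"fingers":-1}
    - {"slide":[0,0,-0.15],"delta_rot":[0,0,0],"fingers":-1}
    - {"slide":[0,0,-0.05],"delta_rot":[0,0,0],"fingers":-1}
    - {"slide":[0,0,0],"delta_rot":[0,0,0],"fingers":-1}
    - {"slide":[0,0,0],"delta_rot":[0,0,0],"fingers":-1}

```text
time_s: 14.78
tcp_pos: [0.555, 0.0469, 0.1574]
eef_rot: [179.9, -0.0, -92.3]
contact_force: [0.1, -0.6, -4.0]
gripper_width: 0.0556
gripper_force: 30.0
```

>>> play_rows:
  rows:
    - {"slide":[0,0,0],"delta_rot":[0,0,0],"fingers":-1}
    - {"slide":[0,0,0],"delta_rot":[0,0,0],"fingers":-1}
    - {"slide":[0,0,0],"delta_rot":[0,0,0],"fingers":-1}

```text
time_s: 15.15
tcp_pos: [0.5557, 0.0471, 0.1585]
eef_rot: [180.0, -0.0, -92.3]
contact_force: [-0.1, 0.4, -5.9]
gripper_width: 0.0552
gripper_force: 30.0
```

```bash
cat >> h.py <<'E'
def weigh(n=12):
    f=[]
    for i in range(n):
        r.capture('top');s=r.get_state();f.append(s['contact_force'][2])
    print('Fz',np.mean(f).round(3),'sd',np.std(f).round(3),'w',s['gripper_width'].round(4))
E
python3 - <<'E'
from h import *
weigh();plan(.42,.36,.165);plan(.506,-.33,.165)
E
```

```text
Traceback (most recent call last):
  File "h.py", line 36, in weigh
    print('Fz',np.mean(f).round(3),'sd',np.std(f).round(3),'w',s['gripper_width'].round(4))
                                                               ^^^^^^^^^^^^^^^^^^^^^^^^
AttributeError: 'float' object has no attribute 'round'
```

```bash
sed -i "s/,'w',s.*round(4))/)/" h.py; python3 - <<'E'
from h import *
weigh(8);plan(.42,.36,.165);plan(.506,-.33,.165)
E
```

```text
Fz -5.035 sd 0.499
[0.5558 0.0471 0.1588] -92.29 total slide [-2.048  0.988 -0.042] rows 6
[0.5558 0.0471 0.1588] -92.29 total slide [ 2.526  0.231 -0.042] rows 7
```

Canister C weighs about 510 g, so it goes to the serving board at (0.42, 0.36).

>>> play_rows:
  rows:
    - {"slide":[-0.135,0.065,0],"delta_rot":[0,0,0],"fingers":-1}
    - {"slide":[-0.27,0.13,0],"delta_rot":[0,0,0],"fingers":-1}
    - {"slide":[-0.315,0.152,0],"delta_rot":[0,0,0],"fingers":-1}
    - {"slide":[-0.315,0.152,0],"delta_rot":[0,0,0],"fingers":-1}
    - {"slide":[-0.315,0.152,0],"delta_rot":[0,0,0],"fingers":-1}
    - {"slide":[-0.315,0.152,0],"delta_rot":[0,0,0],"fingers":-1}
    - {"slide":[-0.245,0.12,0],"delta_rot":[0,0,0],"fingers":-1}
    - {"slide":[-0.135,0.065,0],"delta_rot":[0,0,0],"fingers":-1}

```text
time_s: 17.15
tcp_pos: [0.4191, 0.3614, 0.1588]
eef_rot: [-180.0, 0.0, -92.2]
contact_force: [0.1, 0.6, -5.7]
gripper_width: 0.0552
gripper_force: 30.0
```

>>> play_rows:
  rows:
    - {"slide":[0,0,0.1],"delta_rot":[0,0,0],"fingers":-1}
    - {"slide":[0,0,0.2],"delta_rot":[0,0,0],"fingers":-1}
    - {"slide":[0,0,0.2],"delta_rot":[0,0,0],"fingers":-1}
    - {"slide":[0,0,0.14],"delta_rot":[0,0,0],"fingers":-1}
    - {"slide":[0,0,0.07],"delta_rot":[0,0,0],"fingers":-1}
    - {"slide":[0,0,0.025],"delta_rot":[0,0,0],"fingers":-1}
    - {"slide":[0,0,0],"delta_rot":[0,0,0],"fingers":-1}
    - {"slide":[0,0,0],"delta_rot":[0,0,0],"fingers":-1}

```text
time_s: 18.15
tcp_pos: [0.4204, 0.36, 0.0493]
eef_rot: [-180.0, 0.1, -92.3]
contact_force: [-0.3, -0.3, -4.0]
gripper_width: 0.0554
gripper_force: 30.0
```

>>> play_rows:
  rows:
    - {"slide":[0,0,0.012],"delta_rot":[0,0,0],"fingers":-1}
    - {"slide":[0,0,0],"delta_rot":[0,0,0],"fingers":-1}
    - {"slide":[0,0,0],"delta_rot":[0,0,0],"fingers":-1}

```text
time_s: 18.52
tcp_pos: [0.42, 0.3596, 0.0468]
eef_rot: [-180.0, 0.0, -92.3]
contact_force: [-0.9, 0.3, -4.4]
gripper_width: 0.0553
gripper_force: 30.0
```

>>> play_rows:
  rows:
    - {"slide":[0,0,0.01],"delta_rot":[0,0,0],"fingers":-1}
    - {"slide":[0,0,0],"delta_rot":[0,0,0],"fingers":-1}
    - {"slide":[0,0,0],"delta_rot":[0,0,0],"fingers":-1}

```text
time_s: 18.9
tcp_pos: [0.4201, 0.3597, 0.0454]
eef_rot: [-180.0, 0.0, -92.3]
contact_force: [-1.2, -0.4, -1.6]
gripper_width: 0.0558
gripper_force: 30.0
```

>>> play_rows:
  rows:
    - {"slide":[0,0,0],"delta_rot":[0,0,0],"fingers":0.8}
    - {"slide":[0,0,0],"delta_rot":[0,0,0],"fingers":0.8}
    - {"slide":[0,0,0],"delta_rot":[0,0,0],"fingers":0.8}
    - {"slide":[0,0,0],"delta_rot":[0,0,0],"fingers":0.8}
    - {"slide":[0,0,-0.15],"delta_rot":[0,0,0],"fingers":0.8}
    - {"slide":[0,0,-0.25],"delta_rot":[0,0,0],"fingers":0.8}
    - {"slide":[0,0,-0.2],"delta_rot":[0,0,0],"fingers":-1}
    - {"slide":[0,0,0],"delta_rot":[0,0,0],"fingers":-1}

```text
time_s: 19.9
tcp_pos: [0.421, 0.3609, 0.1379]
eef_rot: [-179.8, 0.2, -92.3]
contact_force: [0.4, 0.2, 0.2]
gripper_width: 0.0643
gripper_force: 0.0
```

>>> play_rows:
  rows:
    - {"slide":[0,0,0],"delta_rot":[0,0,0],"fingers":-1}
    - {"slide":[0,0,0],"delta_rot":[0,0,0],"fingers":-1}
    - {"slide":[0,0,0],"delta_rot":[0,0,0],"fingers":-1}
    - {"slide":[0,0,0],"delta_rot":[0,0,0],"fingers":-1}
    - {"slide":[0,0,0],"delta_rot":[0,0,0],"fingers":-1}
    - {"slide":[0,0,0],"delta_rot":[0,0,0],"fingers":-1}
    - {"slide":[0,0,0],"delta_rot":[0,0,0],"fingers":-1}

```text
time_s: 20.78
tcp_pos: [0.42, 0.3596, 0.1352]
eef_rot: [-180.0, 0.0, -92.3]
contact_force: [1.5, 0.7, 0.2]
gripper_width: 0.0006
gripper_force: 0.0
```

```bash
python3 - <<'E'
from h import *
weigh(4);plan(.42,.36,.100);print(r.get_state()['gripper_width']);lids()
pic('scene','pics/s4.png',(190,90,440,260),2.4)
E
```

```text
Fz -0.454 sd 0.37
[0.42   0.3596 0.1352] -92.29 total slide [-0.003  0.     0.235] rows 1
0.0006102543395736173
lid [231.5 250.9] [220 239  24  26 495] [0.4494 0.0665]
lid [281.4 259.2] [270 247  24  26 499] [ 0.4321 -0.0518]
```

View pics/s4.png

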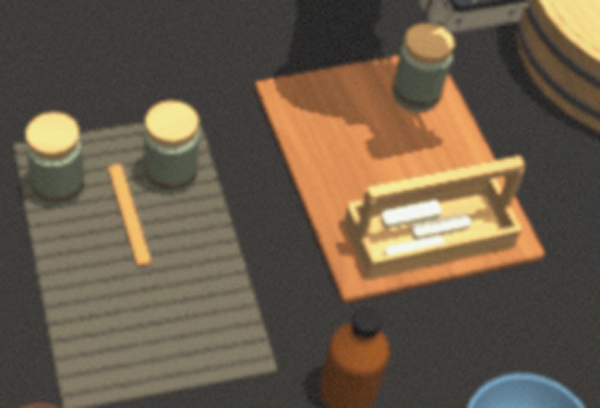

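Canister C stands upright on the serving board at (420,85) in the crop, the caddy is flat with its three rests, and A and B haven't moved. Now I'll press the lid.

>>> play_rows:
  rows:
    - {"slide":[0,0,0.12],"delta_rot":[0,0,0],"fingers":-1}
    - {"slide":[0,0,0.08],"delta_rot":[0,0,0],"fingers":-1}
    - {"slide":[0,0,0.03],"delta_rot":[0,0,0],"fingers":-1}
    - {"slide":[0,0,0.01],"delta_rot":[0,0,0],"fingers":-1}
    - {"slide":[0,0,0.007],"delta_rot":[0,0,0],"fingers":-1}
    - {"slide":[0,0,0],"delta_rot":[0,0,0],"fingers":-1}
    - {"slide":[0,0,0],"delta_rot":[0,0,0],"fingers":-1}

```text
time_s: 21.95
tcp_pos: [0.4202, 0.3598, 0.0986]
eef_rot: [-180.0, 0.0, -92.3]
contact_force: [-0.4, 0.5, 2.6]
gripper_width: 0.0008
gripper_force: 1.4
```

>>> play_rows:
  rows:
    - {"slide":[0,0,0.01],"delta_rot":[0,0,0],"fingers":-1}
    - {"slide":[0,0,0],"delta_rot":[0,0,0],"fingers":-1}
    - {"slide":[0,0,0],"delta_rot":[0,0,0],"fingers":-1}

```text
time_s: 22.32
tcp_pos: [0.4202, 0.3598, 0.0973]
eef_rot: [-180.0, 0.0, -92.3]
contact_force: [-1.0, -1.1, 4.9]
gripper_width: 0.0004
gripper_force: 2.7
```

>>> play_rows:
  rows:
    - {"slide":[0,0,0.01],"delta_rot":[0,0,0],"fingers":-1}
    - {"slide":[0,0,0],"delta_rot":[0,0,0],"fingers":-1}
    - {"slide":[0,0,0],"delta_rot":[0,0,0],"fingers":-1}

```text
time_s: 22.7
tcp_pos: [0.4202, 0.3598, 0.0958]
eef_rot: [-180.0, 0.0, -92.3]
contact_force: [-1.0, -1.3, 5.4]
gripper_width: 0.0001
gripper_force: 2.6
```

>>> play_rows:
  rows:
    - {"slide":[0,0,0.008],"delta_rot":[0,0,0],"fingers":-1}
    - {"slide":[0,0,0],"delta_rot":[0,0,0],"fingers":-1}
    - {"slide":[0,0,0],"delta_rot":[0,0,0],"fingers":-1}

```text
time_s: 23.08
tcp_pos: [0.4202, 0.3598, 0.0946]
eef_rot: [-180.0, 0.0, -92.3]
contact_force: [-0.5, -1.4, 5.6]
gripper_width: 0.0005
gripper_force: 2.8
```

>>> play_rows:
  rows:
    - {"slide":[0,0,0.006],"delta_rot":[0,0,0],"fingers":-1}
    - {"slide":[0,0,0],"delta_rot":[0,0,0],"fingers":-1}
    - {"slide":[0,0,0],"delta_rot":[0,0,0],"fingers":-1}

```text
time_s: 23.45
tcp_pos: [0.4203, 0.3598, 0.0942]
eef_rot: [-180.0, 0.0, -92.3]
contact_force: [-2.9, -1.5, 10.2]
gripper_width: 0.0005
gripper_force: 5.2
```

>>> play_rows:
  rows:
    - {"slide":[0,0,0.005],"delta_rot":[0,0,0],"fingers":-1}
    - {"slide":[0,0,0],"delta_rot":[0,0,0],"fingers":-1}
    - {"slide":[0,0,0],"delta_rot":[0,0,0],"fingers":-1}

```text
time_s: 23.82
tcp_pos: [0.4204, 0.3599, 0.0942]
eef_rot: [-179.9, 0.1, -92.3]
contact_force: [-4.2, -3.1, 15.9]
gripper_width: 0.0009
gripper_force: 8.1
```

The lid stopped firmly at z=0.0942 under 16 N, so it is home. Next is canister B.

>>> play_rows:
  rows:
    - {"slide":[0,0,-0.15],"delta_rot":[0,0,0],"fingers":-1}
    - {"slide":[0,0,-0.3],"delta_rot":[0,0,0],"fingers":1}
    - {"slide":[0.2,-0.029,-0.03],"delta_rot":[0,0,0],"fingers":1}
    - {"slide":[0.35,-0.05,0],"delta_rot":[0,0,0],"fingers":1}
    - {"slide":[0.35,-0.05,0],"delta_rot":[0,0,0],"fingers":1}
    - {"slide":[0.35,-0.05,0],"delta_rot":[0,0,0],"fingers":1}
    - {"slide":[0.35,-0.05,0],"delta_rot":[0,0,0],"fingers":1}
    - {"slide":[0.35,-0.04,0],"delta_rot":[0,0,0],"fingers":1}

```text
time_s: 24.82
tcp_pos: [0.448, 0.0635, 0.164]
eef_rot: [180.0, 0.0, -92.3]
contact_force: [0.9, 0.3, -0.4]
gripper_width: 0.065
gripper_force: 0.0
```

>>> play_rows:
  rows:
    - {"slide":[0,0,0],"delta_rot":[0,0,0],"fingers":1}
    - {"slide":[0,0,0],"delta_rot":[0,0,0],"fingers":1}

```text
time_s: 25.08
tcp_pos: [0.4485, 0.0653, 0.1641]
eef_rot: [180.0, 0.0, -92.4]
contact_force: [0.1, 1.1, 1.3]
gripper_width: 0.084
gripper_force: 0.0
```

```bash
python3 - <<'E'
from h import *
plan(.449,.0655,.039);lids(.094)
pic('scene','pics/s5.png',(180,80,330,200),3)
weigh(6)
E
```

```text
[0.4485 0.0653 0.1641] -92.37 total slide [-0.002 -0.004  0.834] rows 3
Fz 0.088 sd 0.456
```

View pics/s5.png

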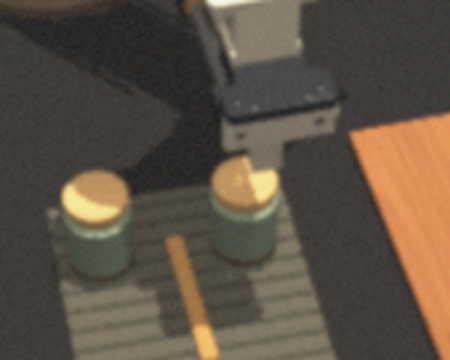

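B's lid is at (245,185) in the crop, unmoved and right under the gripper. Descend and grip.

>>> play_rows:
  rows:
    - {"slide":[0,-0.004,0.2],"delta_rot":[0,0,0],"fingers":1}
    - {"slide":[0,0,0.22],"delta_rot":[0,0,0],"fingers":1}
    - {"slide":[0,0,0.2],"delta_rot":[0,0,0],"fingers":1}
    - {"slide":[0,0,0.16],"delta_rot":[0,0,0],"fingers":1}
    - {"slide":[0,0,0.054],"delta_rot":[0,0,0],"fingers":1}
    - {"slide":[0,0,0],"delta_rot":[0,0,0],"fingers":-1}
    - {"slide":[0,0,0],"delta_rot":[0,0,0],"fingers":-1}
    - {"slide":[0,0,0],"delta_rot":[0,0,0],"fingers":-1}

```text
time_s: 26.48
tcp_pos: [0.4498, 0.066, 0.0401]
eef_rot: [-179.9, 0.1, -92.3]
contact_force: [-0.5, 0.0, -1.5]
gripper_width: 0.0632
gripper_force: 0.0
```

>>> play_rows:
  rows:
    - {"slide":[0,0,0],"delta_rot":[0,0,0],"fingers":-1}
    - {"slide":[0,0,0],"delta_rot":[0,0,0],"fingers":-1}
    - {"slide":[0,0,0],"delta_rot":[0,0,0],"fingers":-1}
    - {"slide":[0,0,0],"delta_rot":[0,0,0],"fingers":-1}

```text
time_s: 26.98
tcp_pos: [0.4486, 0.0655, 0.0397]
eef_rot: [180.0, 0.0, -92.3]
contact_force: [-5.0, 0.6, 6.4]
gripper_width: 0.0559
gripper_force: 30.0
```

>>> play_rows:
  rows:
    - {"slide":[0,0,-0.05],"delta_rot":[0,0,0],"fingers":-1}
    - {"slide":[0,0,-0.15],"delta_rot":[0,0,0],"fingers":-1}
    - {"slide":[0,0,-0.2],"delta_rot":[0,0,0],"fingers":-1}
    - {"slide":[0,0,-0.2],"delta_rot":[0,0,0],"fingers":-1}
    - {"slide":[0,0,-0.15],"delta_rot":[0,0,0],"fingers":-1}
    - {"slide":[0,0,-0.05],"delta_rot":[0,0,0],"fingers":-1}
    - {"slide":[0,0,0],"delta_rot":[0,0,0],"fingers":-1}
    - {"slide":[0,0,0],"delta_rot":[0,0,0],"fingers":-1}

```text
time_s: 27.98
tcp_pos: [0.4485, 0.0653, 0.1581]
eef_rot: [179.9, -0.0, -92.3]
contact_force: [-0.1, -1.0, -6.1]
gripper_width: 0.0555
gripper_force: 30.0
```

```bash
python3 - <<'E'
from h import *
weigh(4);weigh(12);plan(.42,.24,.16);plan(.506,-.33,.16)
E
```

```text
Fz -4.775 sd 0.335
Fz -5.383 sd 0.357
[0.4492 0.0657 0.1593] -92.3 total slide [-1.154  0.241 -0.005] rows 4
[0.4492 0.0657 0.1593] -92.3 total slide [ 2.62  -0.484 -0.005] rows 7
```

B weighs about 530 g, so it goes to the serving board at (0.42, 0.24).

>>> play_rows:
  rows:
    - {"slide":[-0.144,0.03,0],"delta_rot":[0,0,0],"fingers":-1}
    - {"slide":[-0.25,0.052,0],"delta_rot":[0,0,0],"fingers":-1}
    - {"slide":[-0.3,0.063,0],"delta_rot":[0,0,0],"fingers":-1}
    - {"slide":[-0.3,0.063,0],"delta_rot":[0,0,0],"fingers":-1}
    - {"slide":[-0.16,0.033,0],"delta_rot":[0,0,0],"fingers":-1}
    - {"slide":[0,0,0],"delta_rot":[0,0,0],"fingers":-1}

```text
time_s: 29.52
tcp_pos: [0.4199, 0.2418, 0.1592]
eef_rot: [-180.0, 0.0, -92.2]
contact_force: [0.6, -0.6, -4.8]
gripper_width: 0.0557
gripper_force: 30.0
```

>>> play_rows:
  rows:
    - {"slide":[0,0,0.1],"delta_rot":[0,0,0],"fingers":-1}
    - {"slide":[0,0,0.2],"delta_rot":[0,0,0],"fingers":-1}
    - {"slide":[0,0,0.2],"delta_rot":[0,0,0],"fingers":-1}
    - {"slide":[0,0,0.14],"delta_rot":[0,0,0],"fingers":-1}
    - {"slide":[0,0,0.07],"delta_rot":[0,0,0],"fingers":-1}
    - {"slide":[0,0,0.03],"delta_rot":[0,0,0],"fingers":-1}
    - {"slide":[0,0,0.006],"delta_rot":[0,0,0],"fingers":-1}
    - {"slide":[0,0,0],"delta_rot":[0,0,0],"fingers":-1}

```text
time_s: 30.52
tcp_pos: [0.4204, 0.2404, 0.0479]
eef_rot: [-180.0, 0.1, -92.3]
contact_force: [0.4, 0.2, -4.9]
gripper_width: 0.0556
gripper_force: 30.0
```

>>> play_rows:
  rows:
    - {"slide":[0,0,0],"delta_rot":[0,0,0],"fingers":-1}
    - {"slide":[0,0,0],"delta_rot":[0,0,0],"fingers":-1}

```text
time_s: 30.78
tcp_pos: [0.4201, 0.2403, 0.0477]
eef_rot: [-180.0, 0.0, -92.3]
contact_force: [-0.1, 0.2, -5.8]
gripper_width: 0.0556
gripper_force: 30.0
```

>>> play_rows:
  rows:
    - {"slide":[0,0,0.014],"delta_rot":[0,0,0],"fingers":-1}
    - {"slide":[0,0,0],"delta_rot":[0,0,0],"fingers":-1}
    - {"slide":[0,0,0],"delta_rot":[0,0,0],"fingers":-1}

```text
time_s: 31.15
tcp_pos: [0.4202, 0.2403, 0.0457]
eef_rot: [-180.0, 0.0, -92.3]
contact_force: [-2.3, -0.0, 4.5]
gripper_width: 0.0557
gripper_force: 30.0
```

>>> play_rows:
  rows:
    - {"slide":[0,0,0],"delta_rot":[0,0,0],"fingers":0.8}
    - {"slide":[0,0,0],"delta_rot":[0,0,0],"fingers":0.8}
    - {"slide":[0,0,0],"delta_rot":[0,0,0],"fingers":0.8}
    - {"slide":[0,0,0],"delta_rot":[0,0,0],"fingers":0.8}
    - {"slide":[0,0,-0.15],"delta_rot":[0,0,0],"fingers":0.8}
    - {"slide":[0,0,-0.25],"delta_rot":[0,0,0],"fingers":0.8}
    - {"slide":[0,0,-0.2],"delta_rot":[0,0,0],"fingers":-1}
    - {"slide":[0,0,0],"delta_rot":[0,0,0],"fingers":-1}

```text
time_s: 32.15
tcp_pos: [0.4212, 0.2413, 0.1376]
eef_rot: [-179.8, 0.2, -92.3]
contact_force: [-0.0, 0.5, -0.3]
gripper_width: 0.0644
gripper_force: 0.0
```

>>> play_rows:
  rows:
    - {"slide":[0,0,0],"delta_rot":[0,0,0],"fingers":-1}
    - {"slide":[0,0,0],"delta_rot":[0,0,0],"fingers":-1}
    - {"slide":[0,0,0],"delta_rot":[0,0,0],"fingers":-1}
    - {"slide":[0,0,0],"delta_rot":[0,0,0],"fingers":-1}
    - {"slide":[0,0,0],"delta_rot":[0,0,0],"fingers":-1}
    - {"slide":[0,0,0],"delta_rot":[0,0,0],"fingers":-1}
    - {"slide":[0,0,0],"delta_rot":[0,0,0],"fingers":-1}

```text
time_s: 33.02
tcp_pos: [0.42, 0.2401, 0.1352]
eef_rot: [-180.0, 0.0, -92.3]
contact_force: [0.1, 0.8, -0.7]
gripper_width: 0.0012
gripper_force: 0.0
```

>>> play_rows:
  rows:
    - {"slide":[0,0,0.1],"delta_rot":[0,0,0],"fingers":-1}
    - {"slide":[0,0,0.08],"delta_rot":[0,0,0],"fingers":-1}
    - {"slide":[0,0,0.03],"delta_rot":[0,0,0],"fingers":-1}
    - {"slide":[0,0,0.02],"delta_rot":[0,0,0],"fingers":-1}
    - {"slide":[0,0,0.015],"delta_rot":[0,0,0],"fingers":-1}
    - {"slide":[0,0,0.015],"delta_rot":[0,0,0],"fingers":-1}
    - {"slide":[0,0,0.01],"delta_rot":[0,0,0],"fingers":-1}
    - {"slide":[0,0,0],"delta_rot":[0,0,0],"fingers":-1}

```text
time_s: 34.02
tcp_pos: [0.4201, 0.2401, 0.0952]
eef_rot: [-180.0, 0.0, -92.3]
contact_force: [-1.5, -1.3, 4.6]
gripper_width: 0.0005
gripper_force: 2.3
```

>>> play_rows:
  rows:
    - {"slide":[0,0,0.007],"delta_rot":[0,0,0],"fingers":-1}
    - {"slide":[0,0,0],"delta_rot":[0,0,0],"fingers":-1}
    - {"slide":[0,0,0],"delta_rot":[0,0,0],"fingers":-1}

```text
time_s: 34.4
tcp_pos: [0.4201, 0.2401, 0.0943]
eef_rot: [-180.0, 0.0, -92.3]
contact_force: [-2.0, -0.7, 7.2]
gripper_width: 0.0004
gripper_force: 3.1
```

Now the final push, then go to A. From (0.420, 0.240) to (0.431, -0.052): tool slides of about 1.945 in x and -0.151 in y.

>>> play_rows:
  rows:
    - {"slide":[0,0,0.007],"delta_rot":[0,0,0],"fingers":-1}
    - {"slide":[0,0,0],"delta_rot":[0,0,0],"fingers":-1}
    - {"slide":[0,0,0],"delta_rot":[0,0,0],"fingers":-1}

```text
time_s: 34.78
tcp_pos: [0.4204, 0.2402, 0.0942]
eef_rot: [-179.9, 0.0, -92.3]
contact_force: [-6.1, -3.0, 16.3]
gripper_width: 0.0005
gripper_force: 8.1
```

>>> play_rows:
  rows:
    - {"slide":[0,0,0.004],"delta_rot":[0,0,0],"fingers":-1}
    - {"slide":[0,0,0],"delta_rot":[0,0,0],"fingers":-1}
    - {"slide":[0,0,0],"delta_rot":[0,0,0],"fingers":-1}

```text
time_s: 35.15
tcp_pos: [0.4206, 0.2404, 0.0942]
eef_rot: [-179.9, 0.1, -92.2]
contact_force: [-7.6, -3.4, 22.0]
gripper_width: 0.0008
gripper_force: 11.1
```

>>> play_rows:
  rows:
    - {"slide":[0,0,-0.15],"delta_rot":[0,0,0],"fingers":-1}
    - {"slide":[0,0,-0.3],"delta_rot":[0,0,0],"fingers":1}
    - {"slide":[0.2,-0.021,-0.03],"delta_rot":[0,0,0],"fingers":1}
    - {"slide":[0.35,-0.026,0],"delta_rot":[0,0,0],"fingers":1}
    - {"slide":[0.35,-0.026,0],"delta_rot":[0,0,0],"fingers":1}
    - {"slide":[0.35,-0.026,0],"delta_rot":[0,0,0],"fingers":1}
    - {"slide":[0.35,-0.026,0],"delta_rot":[0,0,0],"fingers":1}
    - {"slide":[0.345,-0.026,0],"delta_rot":[0,0,0],"fingers":1}

```text
time_s: 36.15
tcp_pos: [0.4311, -0.0539, 0.1645]
eef_rot: [-179.9, 0.0, -92.3]
contact_force: [1.0, 0.4, 0.9]
gripper_width: 0.0653
gripper_force: 0.0
```

>>> play_rows:
  rows:
    - {"slide":[0,0,0],"delta_rot":[0,0,0],"fingers":1}
    - {"slide":[0,0,0],"delta_rot":[0,0,0],"fingers":1}

```text
time_s: 36.4
tcp_pos: [0.4311, -0.0524, 0.1641]
eef_rot: [-180.0, 0.0, -92.4]
contact_force: [-0.3, -0.1, -0.6]
gripper_width: 0.0841
gripper_force: 0.0
```

```bash
python3 - <<'E'
from h import *
plan(.431,-.052,.039);lids(.094)
pic('scene','pics/s6.png',(170,80,430,260),2)
E
```

```text
[ 0.4311 -0.0524  0.1641] -92.36 total slide [-0.003  0.001  0.834] rows 3
lid [108.8 259.3] [ 98 249  22  22 392] [0.4212 0.3594]
lid [158.4 261. ] [147 250  23  23 407] [0.4212 0.2388]
```

View pics/s6.png

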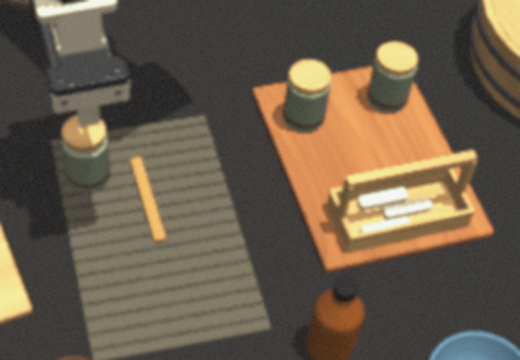

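B and C stand on the serving board at (307,95) and (392,75) in the crop, and A is under the gripper at (84,150). Grip A.

>>> play_rows:
  rows:
    - {"slide":[0,0,0.2],"delta_rot":[0,0,0],"fingers":1}
    - {"slide":[0,0,0.22],"delta_rot":[0,0,0],"fingers":1}
    - {"slide":[0,0,0.2],"delta_rot":[0,0,0],"fingers":1}
    - {"slide":[0,0,0.16],"delta_rot":[0,0,0],"fingers":1}
    - {"slide":[0,0,0.054],"delta_rot":[0,0,0],"fingers":1}
    - {"slide":[0,0,0],"delta_rot":[0,0,0],"fingers":-1}
    - {"slide":[0,0,0],"delta_rot":[0,0,0],"fingers":-1}
    - {"slide":[0,0,0],"delta_rot":[0,0,0],"fingers":-1}

```text
time_s: 37.5
tcp_pos: [0.4316, -0.0521, 0.0397]
eef_rot: [-179.9, 0.0, -92.3]
contact_force: [0.4, 0.4, -0.2]
gripper_width: 0.0629
gripper_force: 0.0
```

>>> play_rows:
  rows:
    - {"slide":[0,0,0],"delta_rot":[0,0,0],"fingers":-1}
    - {"slide":[0,0,0],"delta_rot":[0,0,0],"fingers":-1}
    - {"slide":[0,0,0],"delta_rot":[0,0,0],"fingers":-1}
    - {"slide":[0,0,0],"delta_rot":[0,0,0],"fingers":-1}

```text
time_s: 38.0
tcp_pos: [0.4309, -0.0524, 0.0394]
eef_rot: [-180.0, 0.0, -92.3]
contact_force: [-3.6, 2.4, 7.6]
gripper_width: 0.0555
gripper_force: 30.0
```

>>> play_rows:
  rows:
    - {"slide":[0,0,-0.05],"delta_rot":[0,0,0],"fingers":-1}
    - {"slide":[0,0,-0.15],"delta_rot":[0,0,0],"fingers":-1}
    - {"slide":[0,0,-0.2],"delta_rot":[0,0,0],"fingers":-1}
    - {"slide":[0,0,-0.2],"delta_rot":[0,0,0],"fingers":-1}
    - {"slide":[0,0,-0.15],"delta_rot":[0,0,0],"fingers":-1}
    - {"slide":[0,0,-0.05],"delta_rot":[0,0,0],"fingers":-1}
    - {"slide":[0,0,0],"delta_rot":[0,0,0],"fingers":-1}
    - {"slide":[0,0,0],"delta_rot":[0,0,0],"fingers":-1}

```text
time_s: 39.0
tcp_pos: [0.4302, -0.0525, 0.1579]
eef_rot: [179.9, -0.0, -92.3]
contact_force: [-0.1, -0.5, -3.0]
gripper_width: 0.0554
gripper_force: 30.0
```

```bash
python3 - <<'E'
from h import *
weigh(4);weigh(14);plan(.42,.3,.16);plan(.506,-.28,.16)
E
```

```text
Fz -2.626 sd 0.398
Fz -2.773 sd 0.599
[ 0.431  -0.0524  0.1589] -92.29 total slide [-2.344  0.167 -0.007] rows 7
[ 0.431  -0.0524  0.1589] -92.29 total slide [ 1.496 -0.56  -0.007] rows 5
```

A weighs about 280 g, so it goes to the refill board centre.

>>> play_rows:
  rows:
    - {"slide":[0.14,-0.052,0],"delta_rot":[0,0,0],"fingers":-1}
    - {"slide":[0.25,-0.094,0],"delta_rot":[0,0,0],"fingers":-1}
    - {"slide":[0.32,-0.12,0],"delta_rot":[0,0,0],"fingers":-1}
    - {"slide":[0.32,-0.12,0],"delta_rot":[0,0,0],"fingers":-1}
    - {"slide":[0.3,-0.112,0],"delta_rot":[0,0,0],"fingers":-1}
    - {"slide":[0.166,-0.062,0],"delta_rot":[0,0,0],"fingers":-1}
    - {"slide":[0,0,0],"delta_rot":[0,0,0],"fingers":-1}

```text
time_s: 40.78
tcp_pos: [0.506, -0.2816, 0.1581]
eef_rot: [179.9, -0.0, -92.4]
contact_force: [-0.6, 0.9, -2.7]
gripper_width: 0.0558
gripper_force: 30.0
```

>>> play_rows:
  rows:
    - {"slide":[0,0,0.1],"delta_rot":[0,0,0],"fingers":-1}
    - {"slide":[0,0,0.2],"delta_rot":[0,0,0],"fingers":-1}
    - {"slide":[0,0,0.2],"delta_rot":[0,0,0],"fingers":-1}
    - {"slide":[0,0,0.14],"delta_rot":[0,0,0],"fingers":-1}
    - {"slide":[0,0,0.07],"delta_rot":[0,0,0],"fingers":-1}
    - {"slide":[0,0,0.03],"delta_rot":[0,0,0],"fingers":-1}
    - {"slide":[0,0,0.006],"delta_rot":[0,0,0],"fingers":-1}
    - {"slide":[0,0,0],"delta_rot":[0,0,0],"fingers":-1}

```text
time_s: 41.78
tcp_pos: [0.5065, -0.28, 0.0477]
eef_rot: [-179.9, -0.0, -92.3]
contact_force: [0.1, -0.5, -2.3]
gripper_width: 0.0557
gripper_force: 30.0
```

>>> play_rows:
  rows:
    - {"slide":[0,0,0],"delta_rot":[0,0,0],"fingers":-1}
    - {"slide":[0,0,0],"delta_rot":[0,0,0],"fingers":-1}

```text
time_s: 42.02
tcp_pos: [0.5061, -0.28, 0.0474]
eef_rot: [-180.0, -0.0, -92.3]
contact_force: [-0.2, -0.2, -3.0]
gripper_width: 0.0558
gripper_force: 30.0
```

>>> play_rows:
  rows:
    - {"slide":[0,0,0.013],"delta_rot":[0,0,0],"fingers":-1}
    - {"slide":[0,0,0],"delta_rot":[0,0,0],"fingers":-1}
    - {"slide":[0,0,0],"delta_rot":[0,0,0],"fingers":-1}

```text
time_s: 42.4
tcp_pos: [0.5062, -0.28, 0.0455]
eef_rot: [-180.0, -0.0, -92.3]
contact_force: [-1.7, 1.2, 3.7]
gripper_width: 0.0554
gripper_force: 30.0
```

>>> play_rows:
  rows:
    - {"slide":[0,0,0],"delta_rot":[0,0,0],"fingers":0.8}
    - {"slide":[0,0,0],"delta_rot":[0,0,0],"fingers":0.8}
    - {"slide":[0,0,0],"delta_rot":[0,0,0],"fingers":0.8}
    - {"slide":[0,0,0],"delta_rot":[0,0,0],"fingers":0.8}
    - {"slide":[0,0,-0.15],"delta_rot":[0,0,0],"fingers":0.8}
    - {"slide":[0,0,-0.25],"delta_rot":[0,0,0],"fingers":0.8}
    - {"slide":[0,0,-0.2],"delta_rot":[0,0,0],"fingers":-1}
    - {"slide":[0,0,0],"delta_rot":[0,0,0],"fingers":-1}

```text
time_s: 43.4
tcp_pos: [0.5076, -0.2804, 0.1378]
eef_rot: [-179.7, -0.1, -92.3]
contact_force: [-0.3, 0.4, 0.4]
gripper_width: 0.0645
gripper_force: 0.0
```

>>> play_rows:
  rows:
    - {"slide":[0,0,0],"delta_rot":[0,0,0],"fingers":-1}
    - {"slide":[0,0,0],"delta_rot":[0,0,0],"fingers":-1}
    - {"slide":[0,0,0],"delta_rot":[0,0,0],"fingers":-1}
    - {"slide":[0,0,0],"delta_rot":[0,0,0],"fingers":-1}
    - {"slide":[0,0,0],"delta_rot":[0,0,0],"fingers":-1}
    - {"slide":[0,0,0],"delta_rot":[0,0,0],"fingers":-1}
    - {"slide":[0,0,0],"delta_rot":[0,0,0],"fingers":-1}

```text
time_s: 44.28
tcp_pos: [0.506, -0.2799, 0.1351]
eef_rot: [-180.0, -0.0, -92.3]
contact_force: [-0.2, 0.1, 0.1]
gripper_width: 0.0004
gripper_force: 0.0
```

>>> play_rows:
  rows:
    - {"slide":[0,0,0.1],"delta_rot":[0,0,0],"fingers":-1}
    - {"slide":[0,0,0.08],"delta_rot":[0,0,0],"fingers":-1}
    - {"slide":[0,0,0.03],"delta_rot":[0,0,0],"fingers":-1}
    - {"slide":[0,0,0.02],"delta_rot":[0,0,0],"fingers":-1}
    - {"slide":[0,0,0.015],"delta_rot":[0,0,0],"fingers":-1}
    - {"slide":[0,0,0.015],"delta_rot":[0,0,0],"fingers":-1}
    - {"slide":[0,0,0.01],"delta_rot":[0,0,0],"fingers":-1}
    - {"slide":[0,0,0],"delta_rot":[0,0,0],"fingers":-1}

```text
time_s: 45.28
tcp_pos: [0.5059, -0.28, 0.0953]
eef_rot: [-180.0, -0.0, -92.3]
contact_force: [-2.7, 0.5, 4.6]
gripper_width: 0.0004
gripper_force: 2.5
```

>>> play_rows:
  rows:
    - {"slide":[0,0,0.01],"delta_rot":[0,0,0],"fingers":-1}
    - {"slide":[0,0,0],"delta_rot":[0,0,0],"fingers":-1}
    - {"slide":[0,0,0],"delta_rot":[0,0,0],"fingers":-1}

```text
time_s: 45.65
tcp_pos: [0.5061, -0.2802, 0.0944]
eef_rot: [-180.0, -0.0, -92.3]
contact_force: [-3.2, 2.1, 9.2]
gripper_width: 0.0002
gripper_force: 4.6
```

>>> play_rows:
  rows:
    - {"slide":[0,0,0.007],"delta_rot":[0,0,0],"fingers":-1}
    - {"slide":[0,0,0],"delta_rot":[0,0,0],"fingers":-1}
    - {"slide":[0,0,0],"delta_rot":[0,0,0],"fingers":-1}

```text
time_s: 46.02
tcp_pos: [0.5064, -0.2804, 0.0944]
eef_rot: [-179.9, -0.1, -92.2]
contact_force: [-4.8, 3.6, 17.7]
gripper_width: 0.0005
gripper_force: 8.4
```

>>> play_rows:
  rows:
    - {"slide":[0,0,-0.15],"delta_rot":[0,0,0],"fingers":-1}
    - {"slide":[0,0,-0.3],"delta_rot":[0,0,0],"fingers":-1}
    - {"slide":[0,0,-0.3],"delta_rot":[0,0,0],"fingers":-1}
    - {"slide":[0.3,0.15,0],"delta_rot":[0,0,0],"fingers":-1}
    - {"slide":[0.3,0.15,0],"delta_rot":[0,0,0],"fingers":-1}
    - {"slide":[0.3,0.15,0],"delta_rot":[0,0,0],"fingers":-1}
    - {"slide":[0.3,0.15,0],"delta_rot":[0,0,0],"fingers":-1}
    - {"slide":[0,0,0],"delta_rot":[0,0,0],"fingers":-1}

```text
time_s: 47.02
tcp_pos: [0.407, -0.4587, 0.2043]
eef_rot: [180.0, -0.0, -92.5]
contact_force: [0.3, 0.9, -0.6]
gripper_width: 0.0005
gripper_force: 0.0
```

```bash
python3 - <<'E'
from h import *
lids(.094);pic('scene','pics/s7.png',(60,70,440,300),2)
E
```

```text
lid [108.8 259.3] [ 98 249  22  22 393] [0.4211 0.3594]
lid [163.1 271.6] [152 261  23  22 408] [0.3967 0.2267]
```

View pics/s7.png

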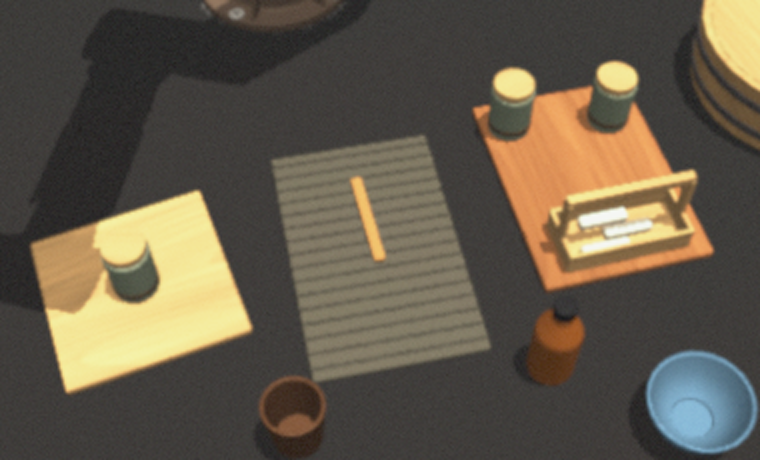

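Canister B was knocked to (0.397, 0.227), at (512,100) in the crop. In the board frame that is (-0.105, -0.075), so it is still upright and inside the limits. A stands on the square board, C and the caddy with three rests are in place, and the stick, cup and bottle haven't moved. I'll check that everything is still, then hand in.

```bash
python3 - <<'E'
from h import *
lids(.094);lids(.094)
print(r.close_job())
E
```

```text
lid [108.8 259.3] [ 98 249  22  22 393] [0.4211 0.3594]
lid [162.9 271.4] [152 261  23  22 405] [0.397  0.2271]
lid [108.8 259.3] [ 98 249  22  22 393] [0.4211 0.3594]
lid [162.9 271.4] [152 261  23  22 405] [0.397  0.2271]
the job is handed in; nothing more can be done
None
```

I handed the job in (no verdict shown): the two heavy canisters (about 510 and 530 g) and the level caddy with its three rests are on the serving board, the light one (about 280 g) is on the refill board, and all three lids are pressed home; one heavy canister was knocked a few centimetres aside late on but stayed upright and inside the limits.

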